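Bring the pink cream to the front of the tester carousel and hold it there

ROBOT

A 7-joint arm with a two-finger parallel gripper is mounted at the origin on a cart in front of the work surface, level with it; the furniture and walls round the work are solid. World frame = base frame: x ahead of the robot, y to its left, z up, the work surface at z = 0. Lengths are in m, angles in rad, forces in N, time in s.
With the tool pointing down it reaches from about 0.4 to 0.85 m from the base axis. Payload 4.4 kg.
Tool frame: the origin (TCP) lies between the finger pads, 19 mm behind the fingertips; this is the grasp point; z points along the fingers, y is the line along which they close (so a half turn about z gives the same grasp; the last joint's range is limited). The gripper opens to 94 mm and grips with 3 to 60 N. Pads are 16 mm wide; open, the fingers measure 119 mm over their backs; the gripper's body (75 mm by 177 mm) begins 78 mm behind the grasp point.
Start: joints at [1.12, 0.628, 0.038, 1.517, -0.027, 0.996, -0.02], TCP at [0.244, -0.602, 0.224] pointing down, gripper open.
Joint ranges: [-3.06, 3.06], [-0.37, 2.12], [-1.25, 1.32], [0.18, 2.47], [-1.1, 4.24], [0.23, 1.98], [-2.94, 2.94]. Speed limits (rad/s): [2.57, 2.57, 3.14, 3.14, 3.14, 3.14, 3.14].

INTERFACE

Orientations are given as a rotation vector (axis times angle).
In Python, from cell import r gives the robot as it stands. The module is installed in compiled form; this text tells all that it offers.
- The arm moves only by the tool jog_arm, never from a script. Its argument "increments" is a list of rows, each a list of 7 numbers: the gripper's target within -1 to 1 (shut at 1, half-way at 0, fully open at -1), then the shift along the tool's x, y, z in m, then the turn, a rotation vector about the tool's x, y, z in degrees. In form: [[claw, dx, dy, dz, rx, ry, rz], ...]. A call has 1 to 5 rows; each row shifts and turns the commanded pose from where the row before left it, along the tool's axes as they then stand; what a row does not reach is not made up. A row lasts 1/10 s, in which the tool goes at most 50 mm and 8.59 degrees, less where a joint would pass 70% of its speed; a pose out of reach is approached as far as the arm can. A call with a gripper value outside its range is refused whole. The fingers move at their own pace and stop on an object; the grip force is fixed at half the most. Time passes only in rows, so rows that do not move let the fingers close. It gives the time, the measured TCP pose, the force, the opening and the grip force at its end, in the units of the state.
- r.sense(): the state, without advancing time (a new reading comes with each control period).
- r.snapshot(name): name is "scene" or "top" or "wrist"; returns a dict with "image" (400x640x3 uint8, red, green, blue), "z_map" (400x640 float32, m along the optical axis (not along the pixel's ray), 0 where there is no reading), "fovy" (degrees; the focal length in pixels is half the picture's height over the tangent of half this angle, whatever the lens; pixels are square), "cx", "cy" (the principal point, pixels), "k1" (the pictures are not rectified: a ray, as slopes to the right and down, at radius r is drawn at 1 + k1 r^2 times it, then the intrinsics apply), "pose" (4x4, takes a point from camera to world coordinates); the wrist camera has in their place "hand_eye" (4x4, takes a point from camera to tool coordinates, whose origin is the TCP and whose axes are the flange's). Camera axes: x right, y up, looking along -z (the intrinsics and any distortion apply to the point x, -y, -z); pixel columns grow to the right and rows downward; lengths in m; the calibration is good to about 2 mm. A picture is of the moment at which its call begins: read the wrist's pose just before it.
- r.job_done(): hands the job in; it is judged then, once.
The state is a dict: "time": time; "joints": joint angles; "dq": joint speeds; "effort": joint torques, N m; "position": TCP position; "eef_rot": TCP orientation; "ft_force": force on the tool from outside, world axes, zero at the start; "torque": the same for the moment, N m; "opening": finger opening in m; "grip_force": force on a finger pad.
Only numpy, scipy, OpenCV 4.12 (cv2) and the standard library are available. Lean on these libraries where they do the work, as an engineer would, in place of code of your own. Each camera call takes 0.05 s, during which the arm holds its last target. There are 200 camera calls.

TASK

Free the tester carousel's rim brake by turning its black wing knob about a quarter turn anticlockwise, let go of it, then turn the carousel by the wooden handle on top of its post until the pink cream jar (pink flower sticker on its lid) stands squarely behind the price card at the front of the stand. Finish while still gripping the handle, holding the turntable still with the brake off so that I can swap the tester. Never force the turntable round against the brake, keep the jars and the candle standing in their rings, and leave the things round about where they are.

Things in the scene. Friction and masses are not known exactly. Their poses are not given: they have to be found in the camera images.
- stand: fixed foot of the carousel: dark steel plate 212 mm across. Origin: centre of its underside, on the turntable's vertical axis; z up. Its -x axis points to the front, where the price card stands. In the direction 75 degrees from its +x towards its +y an arm carries the brake housing (139 to 185 mm from the axis, 40 mm wide, top 48 mm above the table).
- price_card (a point): centre of the white price card with a pink flower, 58 mm wide, fixed on the stand's front 152 mm from the turntable's axis; its top is 70 mm above the table. Axes as stand.
- turntable: dark wood disc 250 mm across, 14 mm thick, its top 40 mm above the table. Origin: centre of its underside, on its vertical axis. Four brass rings on it (8 mm high, 79 mm across outside, 75 mm inside), centred 66 mm from the axis at 45, 135, 225 and 315 degrees from its x axis, hold one jar or candle each, tops at most 120 mm above the table. A 12 mm post on the axis carries the handle.
- brake_knob (a joint): angle of the brake's black wing knob about its vertical axis: 0 = tight (starts at 0 to 0.15), the shoe pressed on the turntable's rim; grows anticlockwise seen from above, to a stop at 2.0. The shoe draws back 2 mm per radian and leaves the rim at about 0.75. The brake counts as off above 1.1. The knob stays where it is left; it needs about 0.2 N m.
- knob_grip (a point): point on the knob's vertical axis, 73 mm above the table, 162 mm from the turntable's axis. The wing is a bar 42 mm long (this point's x axis), 13 mm thick (y), 60 to 84 mm above the table, over a round skirt 38 mm across whose top is 60 mm above the table. The point turns with the knob; at 0 the wing points at the turntable's axis, its white mark on the inner end.
- turn_handle: wooden bar handle fixed to the turntable on top of its post: 66 mm long (its x axis, same as the turntable's), 16 mm thick (y), 38 mm high. Origin: centre of its underside, 152 mm above the table, on the axis. Turning it turns the disc and all that stands on it, without end either way; with the brake off this takes under 0.1 N m.
- handle_grip (a point): centre of the handle, 174 mm above the table, on the turntable's axis: the point to grip; axes as turn_handle.
- pink_jar: the cream jar with pink contents; its bamboo lid bears a round white sticker (34 mm) with a pink flower like the card's; 68 mm in diameter, 58 mm high, loose in one of the four rings (which one varies). Origin: centre of its underside, 40 mm above the table, 66 mm from the turntable's axis give or take 4 mm.
- white_jar: cream jar with white contents and bamboo lid, 68 mm across, 58 mm high, loose in another ring. Origin: centre of its underside.
- small_jar: smaller cream jar with white contents and bamboo lid, 64 mm across, 52 mm high, loose in another ring. Origin: centre of its underside.
- candle: candle in a glass, 70 mm across, 78 mm high, loose in another ring. Origin: centre of its underside.
- soap: wrapped soap bar, 53x78x26 mm, on the table at the right front. A bystander. Origin: centre of its underside.
- sachet_a: flat dark sachet, 52x98x18 mm, on the table at the left. A bystander. Origin: centre of its underside.
- dark_box: slim black carton with a pink flower, 26x34x100 mm, standing at the right rear. A bystander. Origin: centre of its underside.
- dropper: amber dropper bottle, 36 mm across, 100 mm high, standing at the right rear. A bystander. Origin: centre of its underside.

How it is judged:
On the way, in this order (a step that is already met when the one before it is completed fails the run):
1. the brake knob is turned anticlockwise until the brake is off (value of joint brake_knob above 1.1 rad), for 0.2 s.
2. with the brake off, the pink jar is squarely behind the price card, the fingers gripping the handle and the turntable at rest (y of pink_jar in the frame of stand between -0.01 and 0.01 m and x of pink_jar in the frame of stand below -0.045 m and contact force between the fingers and turn_handle above 3 N and horizontal distance between the grasp point and handle_grip below 0.03 m and angular speed of turn_handle below 0.06 rad/s and value of joint brake_knob above 1.1 rad), for 0.3 s.
At the end, for the whole second after the job is handed in: The brake knob is past 1.1 rad; the pink jar is at the front (-x) side of the stand, within 10 mm of the centre line through the price card; the fingers hold the handle with over 3 N, TCP within 30 mm of its axis; the turntable is at rest; all four testers stand upright (within 8 degrees) (all of step 2 and angle between each of pink_jar, white_jar, small_jar, candle's own z axis and vertical below 0.15 rad); the arm keeps its last pose, push and grip.
It fails at once if the turntable is forced round against the brake (the pink jar moved more than 15 mm with the knob below 0.5 rad) (value of joint brake_knob below 0.5 rad and distance of pink_jar from where it was at the start of the episode above 0.015 m).
It fails at once if a jar or the candle is tipped over 17 degrees or lifted out of its ring (angle between any of pink_jar, white_jar, small_jar, candle's own z axis and vertical above 0.3 rad or height (world z) of any of pink_jar, white_jar, small_jar, candle above 0.052 m).
It fails at once if the soap, sachet, dark carton or dropper bottle is shoved more than 25 mm (distance of any of soap, sachet_a, dark_box, dropper from where it was at the start of the episode above 0.025 m).
It also fails if it takes over 61 s, if anything falls off the work surface, if the arm or the gripper's body presses on something with over 40 N, if the wrist force passes 120 N, or if a joint passes its speed limit or range.

## Working session

There is one attempt and no reset: what is moved stays moved. The work goes in short steps, Python scripts to look and compute and a tool call to move; the robot and the scene stay as the last step left them, time stands still between calls to the robot, and variables do not carry over. Pictures are saved under pics/ and viewed, at most 10 in all, crops included, and the job is handed in when it is done.

Besides the shell and the picture viewer there is one more tool, called after "Emit:" as name(argument=value, ...), one argument or row to a line, values as JSON. jog_arm: Moves the arm, as the interface text tells. Its arguments: {"type":"object","properties":{"increments":{"type":"array","items":{"type":"array","items":{"type":"number"}}}},"required":["increments"]}

```bash
mkdir -p pics; cat > h.py <<'E'
import numpy as np, cv2
from cell import r
from scipy.spatial.transform import Rotation as R
def snap(n):
    s=r.sense(); d=r.snapshot(n)
    if "pose" not in d:
        T=np.eye(4);T[:3,:3]=R.from_rotvec(s["eef_rot"]).as_matrix();T[:3,3]=s["position"];d["pose"]=T@d["hand_eye"]
    return d
def rays(d,uv):
    f=200/np.tan(np.radians(d["fovy"])/2)
    K=np.array([[f,0,d["cx"]],[0,f,d["cy"]],[0,0,1.]])
    return cv2.undistortPoints(np.array(uv,float).reshape(-1,1,2),K,np.array([d["k1"],0,0,0.])).reshape(-1,2)
def plane(d,uv,z):
    p=rays(d,uv); v=np.c_[p[:,0],-p[:,1],-np.ones(len(p))]@d["pose"][:3,:3].T; o=d["pose"][:3,3]
    return o+v*((z-o[2])/v[:,2])[:,None]
def cloud(d):
    u,v=np.meshgrid(np.arange(640),np.arange(400)); p=rays(d,np.c_[u.ravel(),v.ravel()]); z=d["z_map"].ravel()
    P=np.c_[p[:,0]*z,-p[:,1]*z,-z]@d["pose"][:3,:3].T+d["pose"][:3,3]
    P[z==0]=np.nan
    return P.reshape(400,640,3)
E
python3 - <<'E'
from h import *
for n in ["top","scene"]:
    d=snap(n); cv2.imwrite(f"pics/{n}.png",d["image"][:,:,::-1]); print(n,d["fovy"],d["cx"],d["cy"],d["k1"],d["pose"].round(3).tolist())
s=r.sense();print({k:np.round(v,3) for k,v in s.items()})
E
```

```text
top 54.553849422825856 318.72235731672015 193.63319853783443 0.004032074174231631 [[-0.083, 0.972, -0.218, 0.319], [-0.997, -0.08, 0.02, -0.043], [0.002, 0.219, 0.976, 1.129], [0.0, 0.0, 0.0, 1.0]]
scene 44.56013571587302 323.8222187024971 199.7225715630207 -0.01788440176249756 [[-0.673, 0.451, -0.586, -0.152], [-0.74, -0.409, 0.534, 0.582], [0.001, 0.793, 0.609, 0.838], [0.0, 0.0, 0.0, 1.0]]
{'time': np.float64(0.1), 'joints': array([ 1.12 ,  0.629,  0.038,  1.518, -0.027,  0.996, -0.02 ]), 'dq': array([ 0.001, -0.001,  0.   , -0.001,  0.001, -0.001,  0.   ]), 'effort': array([ 2.0000e-03, -5.5078e+01,  1.1470e+00, -1.8711e+01, -5.2000e-02,
        1.9000e-02,  0.0000e+00]), 'position': array([ 0.244, -0.602,  0.223]), 'eef_rot': array([-3.082e+00, -6.000e-01,  1.000e-03]), 'ft_force': array([-0.377, -0.379,  0.384]), 'torque': array([-0.024,  0.01 , -0.037]), 'grip_force': np.float64(0.0), 'opening': np.float64(0.094)}
```

View pics/top.png

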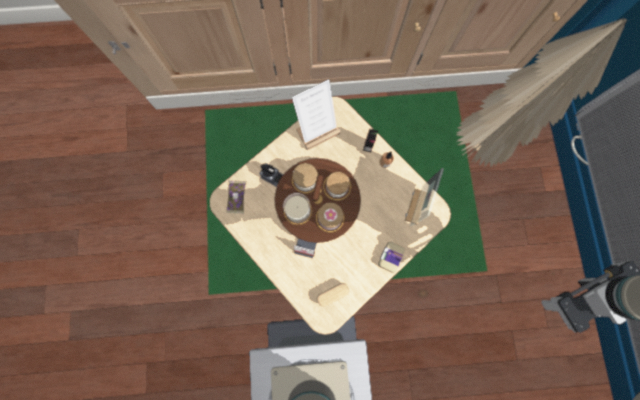

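View pics/scene.png

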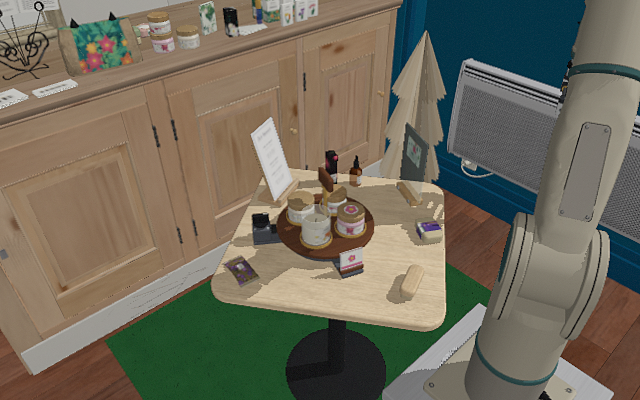

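The top view shows the carousel at about (318,200), the pink-flower lid at (330,217), the price card at (305,248) and the knob at (270,175). A tall menu stands at (315,110) and a frame at (425,195). The scene view confirms this. Next I'll measure these positions.

```bash
python3 - <<'E'
from h import *
d=snap("top"); P=cloud(d); im=d["image"]
c=plane(d,[[318,200]],.04)[0]; print("c0",c)
print("pink",plane(d,[[330,216]],.098)[0],"card",plane(d,[[305,245]],.07)[0],"knob",plane(d,[[270,174]],.08)[0])
near=np.hypot(P[...,0]-c[0],P[...,1]-c[1])
for nm in ["top","scene"]:
    if nm=="scene": d=snap(nm);P=cloud(d);im=d["image"];near=np.hypot(P[...,0]-c[0],P[...,1]-c[1])
    m=(near<.06)&(P[...,2]>.155)&(P[...,2]<.22); q=P[m]
    print(nm,"handle n",m.sum(),"min",q.min(0),"max",q.max(0),"med",np.median(q,0))
    e=cv2.minAreaRect((q[:,:2]*1000).astype(np.float32)); print(e)
    m=(near<.2)&(near>.125)&(P[...,2]>.062)&(P[...,2]<.095);q=P[m]
    n,l=cv2.connectedComponents(m.astype(np.uint8))
    for i in range(1,n):
        if (l==i).sum()>5: print("hi",(l==i).sum(),P[l==i].mean(0).round(3),P[l==i].min(0).round(3),P[l==i].max(0).round(3))
    m=(near<.16)&(P[...,2]>.033)&(P[...,2]<.046); q=P[m][:,:2]
    (ce,rad)=cv2.minEnclosingCircle((q*1000).astype(np.float32)); print("disc",ce,rad)
cc=np.array(im)[170:300,210:460]
cv2.imwrite("pics/crop.png",cv2.resize(cc[:,:,::-1],None,fx=3.2,fy=3.2,interpolation=cv2.INTER_CUBIC))
E
```

```text
c0 [ 0.5434244  -0.06086521  0.04      ]
pink [ 0.48503203 -0.08843609  0.098     ] card [ 0.41576711 -0.01491087  0.07      ] knob [0.62037364 0.06771314 0.08      ]
top handle n 179 min [ 0.51575112 -0.07347085  0.15772686] max [ 0.57910913 -0.04361216  0.19460113] med [ 0.54574889 -0.05805159  0.18897516]
((547.40478515625, -58.34955596923828), (16.209775924682617, 65.28538513183594), 72.25939178466797)
hi 97 [0.636 0.075 0.079] [0.622 0.057 0.062] [0.652 0.095 0.088]
hi 41 [ 0.407 -0.011  0.068] [ 0.398 -0.035  0.062] [0.418 0.015 0.073]
disc (539.1964111328125, -39.96245193481445) 144.83197021484375
scene handle n 252 min [ 0.51497315 -0.07140409  0.15511063] max [ 0.57778026 -0.04233779  0.19128775] med [ 0.53896423 -0.05193399  0.18094853]
((546.6630859375, -56.97814178466797), (16.045127868652344, 65.53673553466797), 74.18152618408203)
hi 159 [0.635 0.077 0.076] [0.621 0.056 0.062] [0.652 0.095 0.086]
hi 82 [ 0.408 -0.009  0.067] [ 0.397 -0.037  0.062] [0.418 0.016 0.072]
disc (537.5424194335938, -40.758148193359375) 145.28761291503906
```

View pics/crop.png

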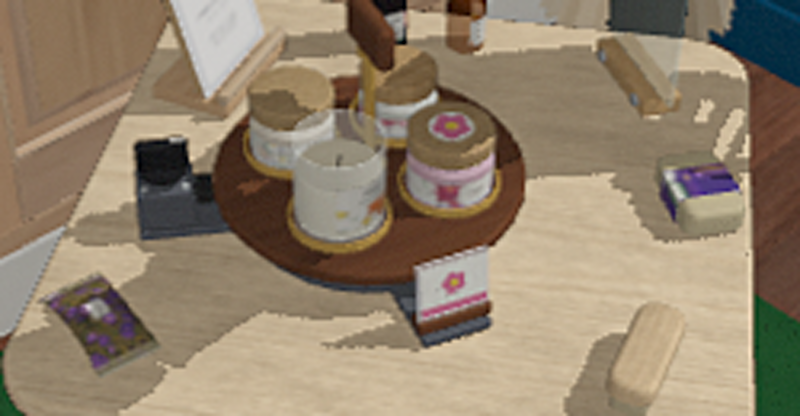

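The crop shows the pink jar at about (450,150), right of the card at (450,285). The candle is at (340,190) and the knob at (165,160). Geometry agrees with the spec: card 147 mm and knob 161 mm from the axis at (0.547,-0.058). Next I'll check the tall surroundings and take a precise bearing for the jar.

```bash
python3 - <<'E'
from h import *
C=np.array([.547,-.0577])
for nm in ["top","scene"]:
    d=snap(nm);P=cloud(d);im=d["image"].astype(int)
    rel=P[...,:2]-C; near=np.hypot(rel[...,0],rel[...,1])
    m=(P[...,2]>.11)&(P[...,2]<.6)&(near<.45)&(near>.12)&(P[...,0]>.3)
    n,l=cv2.connectedComponents(m.astype(np.uint8))
    for i in range(1,n):
        if (l==i).sum()>15: print(nm,"tall",(l==i).sum(),P[l==i].min(0).round(3),P[l==i].max(0).round(3))
    # sticker flower: pinkish px near lid height
    m=(near<.11)&(P[...,2]>.088)&(P[...,2]<.106)&(im[...,0]-im[...,1]>60)&(im[...,2]>im[...,1]+15)
    p=P[m];print("pink",m.sum(),p.mean(0).round(4), "bearing",np.degrees(np.arctan2(*(p.mean(0)[:2]-C)[::-1])))
    # lid circle at z .098
    m=(near<.13)&(np.hypot(P[...,0]-.485,P[...,1]+.088)<.05)&(abs(P[...,2]-.098)<.006)
    (c,rad)=cv2.minEnclosingCircle((P[m][:,:2]*1000).astype(np.float32));print("lid",c,rad,P[m][:,:2].mean(0))
    # wing axis
    m=(np.hypot(P[...,0]-.637,P[...,1]-.077)<.03)&(P[...,2]>.072)&(P[...,2]<.095)
    print("wing",cv2.minAreaRect((P[m][:,:2]*1000).astype(np.float32)),P[m].mean(0))
E
```

```text
top tall 1027 [ 0.755 -0.122  0.11 ] [ 0.826 -0.013  0.215]
top tall 467 [ 0.45  -0.372  0.111] [ 0.567 -0.316  0.209]
pink 26 [ 0.4874 -0.0889  0.0989] bearing -152.36163338783658
lid (489.08355712890625, -88.6524887084961) 33.976280212402344 [ 0.48841824 -0.08843425]
wing ((637.7308959960938, 75.85780334472656), (41.699546813964844, 14.785404205322266), 53.118629455566406) [0.63691849 0.07566176 0.0825676 ]
scene tall 1012 [ 0.756 -0.125  0.11 ] [ 0.826 -0.014  0.213]
scene tall 818 [ 0.448 -0.374  0.11 ] [ 0.569 -0.315  0.207]
pink 30 [ 0.4883 -0.089   0.0985] bearing -151.9258339148618
lid (488.21588134765625, -89.15816497802734) 35.66275405883789 [ 0.48600874 -0.08643031]
wing ((637.857421875, 75.53999328613281), (41.95730972290039, 18.16877555847168), 57.18103790283203) [0.63576525 0.07656014 0.08000383]
```

Emit:
jog_arm(
  increments=[
    [0,0,0,-0.04,0,0,0],
    [0,0,0,-0.04,0,0,0],
    [0,0.03,-0.023,0,0,0,0],
    [0,0.03,-0.023,0,0,0,0],
    [0,0.03,-0.023,0,0,0,0],
  ],
)

```text
time: 0.8
position: [0.302, -0.5037, 0.3045]
eef_rot: [3.083, 0.599, 0.001]
ft_force: [0.8, 0.7, 0.5]
opening: 0.0572
grip_force: 0.0
```

Emit:
jog_arm(
  increments=[
    [0,0.03,-0.023,0,0,0,0],
    [0,0.03,-0.023,0,0,0,0],
    [0,0.03,-0.023,0,0,0,0],
    [0,0.03,-0.023,0,0,0,0],
    [0,0.03,-0.023,0,0,0,0],
  ],
)

```text
time: 1.3
position: [0.398, -0.3404, 0.3044]
eef_rot: [3.083, 0.6, 0.0]
ft_force: [0.7, 0.9, 0.5]
opening: 0.047
grip_force: 0.0
```

Emit:
jog_arm(
  increments=[
    [0,0.03,-0.023,0,0,0,0],
    [0,0.03,-0.023,0,0,0,0],
    [0,0.03,-0.023,0,0,0,0],
    [0,0.03,-0.023,0,0,0,0],
    [0,0.03,-0.023,0,0,0,0],
  ],
)

```text
time: 1.8
position: [0.4939, -0.1776, 0.3045]
eef_rot: [3.083, 0.6, 0.001]
ft_force: [0.9, -0.2, -0.2]
opening: 0.0468
grip_force: 0.0
```

Emit:
jog_arm(
  increments=[
    [0,0.03,-0.023,0,0,0,0],
    [0,0.03,-0.023,0,0,0,0],
    [0,0.03,-0.023,0,0,0,0],
    [0,0.03,-0.023,0,0,0,0],
    [0,0.03,-0.023,0,0,0,0],
  ],
)

```text
time: 2.3
position: [0.5897, -0.0147, 0.3044]
eef_rot: [3.083, 0.6, 0.0]
ft_force: [1.5, 0.5, -0.5]
opening: 0.0472
grip_force: 0.0
```

Emit:
jog_arm(
  increments=[
    [0,0,0,0,0,0,-8],
    [0,0,0,0,0,0,-8],
    [0,0,0,0,0,0,-8],
    [0,0,0,0,0,0,-8],
    [0,0,0,0,0,0,0],
  ],
)

```text
time: 2.8
position: [0.589, -0.0161, 0.3042]
eef_rot: [-2.798, -1.428, 0.0]
ft_force: [-0.4, -0.3, 0.5]
opening: 0.0469
grip_force: 0.0
```

Emit:
jog_arm(
  increments=[
    [0,0.035,-0.005,0,0,0,0],
    [0,0.035,-0.005,0,0,0,0],
    [0,0.033,-0.005,0,0,0,0],
    [0,0,0,0.04,0,0,-2],
    [0,0,0,0.04,0,0,0],
  ],
)

```text
time: 3.3
position: [0.6386, 0.078, 0.2243]
eef_rot: [2.773, 1.475, 0.006]
ft_force: [0.2, -0.6, -0.6]
opening: 0.047
grip_force: 0.0
```

Emit:
jog_arm(
  increments=[
    [0,0,0,0.04,0,0,0],
    [0,0,0,0.02,0,0,0],
    [0,0,0,0,0,0,0],
  ],
)

```text
time: 3.6
position: [0.635, 0.0755, 0.1608]
eef_rot: [-2.774, -1.471, 0.011]
ft_force: [-1.1, -0.1, -0.3]
opening: 0.0472
grip_force: 0.0
```

```bash
python3 - <<'E'
from h import *
d=snap("wrist");s=r.sense();print(np.round(s["joints"],2),s["position"])
P=cloud(d)
m=(np.hypot(P[...,0]-.637,P[...,1]-.077)<.03)&(P[...,2]>.076)&(P[...,2]<.095)
print(m.sum(),cv2.minAreaRect((P[m][:,:2]*1000).astype(np.float32)),P[m].mean(0),P[m][:,2].max())
cv2.imwrite("pics/w1.png",d["image"][:,:,::-1])
E
```

```text
[-0.03  0.69 -0.23  1.6   0.19  0.88 -0.92] [0.63668988 0.0758903  0.16317133]
709 ((638.8433227539062, 73.59381866455078), (41.38370132446289, 12.971858024597168), 56.56679916381836) [0.63961735 0.07468821 0.0828691 ] 0.08568557993000883
```

View pics/w1.png

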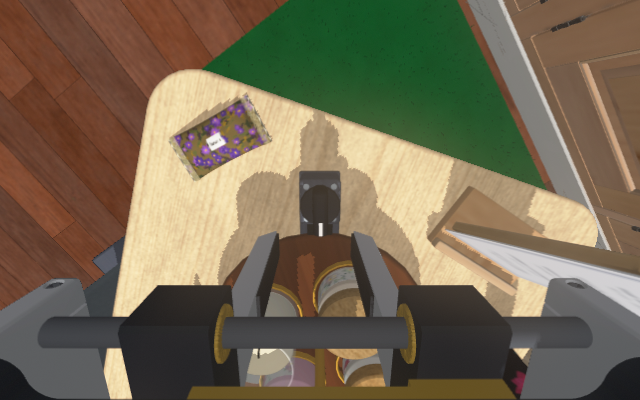

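The wing sits at about (320,205), aligned with the fingers and between them. I'll descend to z of about 0.083 and close.

Emit:
jog_arm(
  increments=[
    [0,0,0.001,0.03,0,0,0],
    [0,0,0,0.03,0,0,0],
    [0,0,0,0.018,0,0,0],
    [0,0,0,0,0,0,0],
    [0,0,0,0,0,0,0],
  ],
)

```text
time: 4.15
position: [0.6397, 0.0758, 0.0881]
eef_rot: [2.773, 1.474, 0.004]
ft_force: [0.2, 0.2, 0.6]
opening: 0.047
grip_force: 0.0
```

Emit:
jog_arm(
  increments=[
    [1,0,0,0,0,0,0],
    [1,0,0,0,0,0,0],
    [1,0,0,0,0,0,0],
    [1,0,0,0,0,0,0],
    [1,0,0,0,0,0,0],
  ],
)

```text
time: 4.65
position: [0.6393, 0.075, 0.0867]
eef_rot: [2.772, 1.475, 0.003]
ft_force: [2.3, -0.8, 2.6]
opening: 0.013
grip_force: 30.0
```

Emit:
jog_arm(
  increments=[
    [1,0,0,0,0,0,-5],
    [1,0,0,0,0,0,-5],
    [1,0,0,0,0,0,-5],
    [1,0,0,0,0,0,-5],
    [1,0,0,0,0,0,-5],
  ],
)

```text
time: 5.15
position: [0.6388, 0.0753, 0.0867]
eef_rot: [2.385, 2.044, 0.001]
ft_force: [0.7, -0.2, 2.2]
opening: 0.0132
grip_force: 30.0
```

Emit:
jog_arm(
  increments=[
    [1,0,0,0,0,0,-6],
    [1,0,0,0,0,0,-6],
    [1,0,0,0,0,0,-6],
    [1,0,0,0,0,0,-6],
    [1,0,0,0,0,0,-6],
  ],
)

```text
time: 5.65
position: [0.638, 0.0752, 0.0867]
eef_rot: [-1.774, -2.593, 0.001]
ft_force: [-1.6, 0.1, 2.9]
opening: 0.0131
grip_force: 30.0
```

Emit:
jog_arm(
  increments=[
    [1,0,0,0,0,0,-6],
    [1,0,0,0,0,0,-6],
    [1,0,0,0,0,0,-6],
    [1,0,0,0,0,0,-6],
    [1,0,0,0,0,0,-6],
  ],
)

```text
time: 6.15
position: [0.6374, 0.0747, 0.0867]
eef_rot: [-1.042, -2.962, 0.003]
ft_force: [-3.7, -1.8, 4.8]
opening: 0.0125
grip_force: 30.0
```

Emit:
jog_arm(
  increments=[
    [1,0,0,0,0,0,0],
    [1,0,0,0,0,0,0],
    [1,0,0,0,0,0,0],
  ],
)

```text
time: 6.45
position: [0.6374, 0.0748, 0.0867]
eef_rot: [-1.047, -2.961, 0.003]
ft_force: [-3.1, -0.7, 5.3]
opening: 0.0127
grip_force: 30.0
```

Emit:
jog_arm(
  increments=[
    [0,0,0,0,0,0,0],
    [0,0,0,0,0,0,0],
    [0,0,0,0,0,0,0],
    [0,0,0,0,0,0,0],
    [0,0,0,-0.02,0,0,0],
  ],
)

```text
time: 6.95
position: [0.6364, 0.0749, 0.104]
eef_rot: [-1.046, -2.958, 0.004]
ft_force: [0.3, -1.2, -0.2]
opening: 0.0462
grip_force: 0.0
```

Emit:
jog_arm(
  increments=[
    [0,0,0,-0.04,0,0,0],
    [0,0,0,-0.04,0,0,0],
    [0,0,0,-0.04,0,0,0],
    [0,0,0,-0.04,0,0,0],
    [0,0,0,-0.013,0,0,0],
  ],
)

```text
time: 7.45
position: [0.6401, 0.0767, 0.2839]
eef_rot: [1.046, 2.956, 0.006]
ft_force: [0.5, 0.2, -0.6]
opening: 0.0468
grip_force: 0.0
```

Emit:
jog_arm(
  increments=[
    [0,-0.003,-0.04,0,0,0,0],
    [0,-0.003,-0.04,0,0,0,0],
    [0,-0.003,-0.04,0,0,0,0],
    [0,-0.004,-0.04,0,0,0,0],
    [0,0,0,0,0,0,-7],
  ],
)

```text
time: 7.95
position: [0.5445, -0.0634, 0.2781]
eef_rot: [-0.871, -3.015, 0.01]
ft_force: [0.5, -0.7, 0.0]
opening: 0.047
grip_force: 0.0
```

Emit:
jog_arm(
  increments=[
    [0,0,0,0,0,0,-7],
    [0,0,0,0,0,0,-7],
    [0,0,0,0,0,0,0],
    [0,0,0,0,0,0,0],
  ],
)

```text
time: 8.35
position: [0.5476, -0.0571, 0.2787]
eef_rot: [-0.495, -3.101, -0.0]
ft_force: [-0.2, -0.2, 0.1]
opening: 0.0469
grip_force: 0.0
```

```bash
python3 - <<'E'
from h import *
s=r.sense();print(np.round(s["joints"],2),s["position"],s["eef_rot"])
def rect(P,m):
    b=cv2.boxPoints(q:=cv2.minAreaRect((P[m][:,:2]*1000).astype(np.float32))); e=[b[1]-b[0],b[2]-b[1]];e=max(e,key=np.linalg.norm)
    return m.sum(),np.round(q[0],1),np.round(q[1],1),"long axis",np.degrees(np.arctan2(e[1],e[0]))%180
for n in ["wrist","scene","top"]:
    d=snap(n);P=cloud(d)
    cv2.imwrite(f"pics/{n}2.png",d["image"][:,:,::-1])
    for nm,c,lo,hi,rr in [("wing",(.638,.075),.076,.095,.03),("handle",(.547,-.0577),.16,.194,.045)]:
        m=(np.hypot(P[...,0]-c[0],P[...,1]-c[1])<rr)&(P[...,2]>lo)&(P[...,2]<hi)
        if m.sum()>15: print(n,nm,*rect(P,m))
E
```

```text
[ 0.61  0.54 -0.86  1.71  0.45  1.1   0.86] [ 0.54757419 -0.05710712  0.27874802] [-4.94619029e-01 -3.10149147e+00 -3.80397473e-04]
wrist wing 356 [637.7  72.2] [12.9 41.7] long axis 140.94525
wrist handle 1247 [546.8 -61.4] [15.5 64.5] long axis 161.7843
scene wing 72 [637.2  75.7] [12.8 43. ] long axis 143.8432
scene handle 230 [545.4 -56.4] [16.4 64.8] long axis 159.42934
top wing 45 [633.2  79. ] [12.9 30.5] long axis 139.64165
top handle 146 [546.  -57.9] [16.  62.5] long axis 162.8877
```

View pics/wrist2.png

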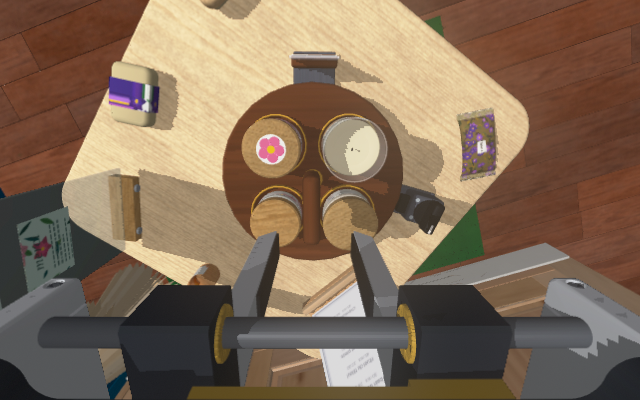

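The wing now points along 141°, so the knob has turned about 1.48 rad and the brake is off. The handle at (312,205) lies between the fingers, with the pink jar at (270,150) and the card at (315,68). I'll descend and grip, and get bearings for the turn from the pictures already covered.

```bash
cat > bear.py <<'E'
from h import *
C=np.array([.5465,-.058])
def bear(n):
    d=snap(n);P=cloud(d);im=d["image"].astype(int);rel=P[...,:2]-C;near=np.hypot(rel[...,0],rel[...,1])
    z=P[...,2]; m=(im[...,0]-im[...,1]>50)&(im[...,2]>im[...,1]+10)&(near<.11)&(abs(z-.098)<.008)
    v,u=np.where(m); uv=np.c_[u,v].mean(0)if len(u) else None
    if uv is not None:
        p=plane(d,[uv],.098)[0,:2]-C; print(n,"pink",m.sum(),p.round(4),np.hypot(*p),np.degrees(np.arctan2(p[1],p[0]))%360)
        md=(np.hypot(*(rel-p).transpose(2,0,1))<.045)&(abs(z-.098)<.006)
        c,rad=cv2.minEnclosingCircle((rel[md]*1000).astype(np.float32));print("  lid",np.round(c,1),rad,np.degrees(np.arctan2(c[1],c[0]))%360)
    m=(near>.135)&(near<.17)&(abs(z-.067)<.006)&(rel[...,0]<-.1)
    if m.sum()>8:
        q=cv2.minAreaRect((rel[m]*1000).astype(np.float32))[0];print("  card",m.sum(),np.round(q,1),np.hypot(*q),np.degrees(np.arctan2(q[1],q[0]))%360)
    m=(abs(near-.115)<.012)&(abs(z-.04)<.004)
    q=rel[m];A=np.c_[2*q,np.ones(len(q))]
    return d
E
python3 -c "
from bear import *
for n in ['wrist','scene','top']: bear(n)"
```

```text
wrist pink 403 [-0.0573 -0.0336] 0.06644868221511195 210.36695697110244
  lid [-57.5 -33.6] 34.04268264770508 210.3475522457656
  card 203 [-139.    45.4] 146.24964647506084 161.93518579307624
scene pink 44 [-0.0574 -0.0324] 0.06589930924726944 209.49226524061078
  lid [-57.7 -30.4] 35.340023040771484 207.7572461136779
  card 91 [-138.9   47.7] 146.85733968873234 161.04330589812162
top pink 49 [-0.0572 -0.0319] 0.06550787681686522 209.10287909525886
  lid [-57.3 -30.8] 34.11197280883789 208.2424391988247
  card 44 [-139.7   48.2] 147.7502809469084 160.9782778907765
```

Emit:
jog_arm(
  increments=[
    [0,0,0,0.03,0,0,0],
    [0,0,0,0.03,0,0,0],
    [0,0,0,0.03,0,0,0],
    [0,0,0,0.015,0,0,0],
    [0,0,0,0,0,0,0],
  ],
)

```text
time: 9.15
position: [0.5466, -0.0571, 0.1727]
eef_rot: [-0.489, -3.1, 0.001]
ft_force: [-0.3, 0.4, -0.4]
opening: 0.0471
grip_force: 0.0
```

Emit:
jog_arm(
  increments=[
    [1,0,0,0,0,0,0],
    [1,0,0,0,0,0,0],
    [1,0,0,0,0,0,0],
    [1,0,0,0,0,0,0],
    [1,0,0,0,0,0,0],
  ],
)

```text
time: 9.65
position: [0.5475, -0.0603, 0.1752]
eef_rot: [0.494, 3.102, -0.008]
ft_force: [-3.1, -6.7, 5.8]
opening: 0.0158
grip_force: 30.0
```

Emit:
jog_arm(
  increments=[
    [1,0,-0.003,0,0,0,1],
    [1,0,0,0,0,0,3],
    [1,0,0,0,0,0,4],
    [1,0,0,0,0,0,4],
    [1,0,0,0,0,0,4],
  ],
)

```text
time: 10.15
position: [0.5475, -0.0603, 0.1752]
eef_rot: [0.922, 3.001, -0.0]
ft_force: [-0.3, -2.0, 3.6]
opening: 0.0157
grip_force: 30.0
```

Emit:
jog_arm(
  increments=[
    [1,0,0,0,0,0,4],
    [1,0,0,0,0,0,4],
    [1,0,0,0,0,0,4],
    [1,0,0,0,0,0,4],
    [1,0,0,0,0,0,4],
  ],
)

```text
time: 10.65
position: [0.5476, -0.0602, 0.1752]
eef_rot: [1.429, 2.796, 0.0]
ft_force: [1.3, -1.5, 3.7]
opening: 0.0158
grip_force: 30.0
```

Emit:
jog_arm(
  increments=[
    [1,0,0,0,0,0,4],
    [1,0,0,0,0,0,3],
    [1,0,0,0,0,0,2],
    [1,0,0,0,0,0,0],
    [1,0,0,0,0,0,0],
  ],
)

```text
time: 11.15
position: [0.5477, -0.0601, 0.1752]
eef_rot: [1.639, 2.678, 0.001]
ft_force: [0.0, -1.3, 5.9]
opening: 0.016
grip_force: 30.0
```

```bash
python3 -c "
from bear import *
import bear
print(r.sense()['joints'].round(2))
bear.C=np.array([.547,-.0595])
for n in ['wrist','scene','top']:
  d=bear.bear(n); cv2.imwrite('pics/%s3.png'%n,d['image'][:,:,::-1])
a=cv2.imread('pics/wrist3.png');b=cv2.imread('pics/scene3.png');cv2.imwrite('pics/both.png',np.hstack([cv2.resize(a,(400,250)),cv2.resize(b[150:310,200:456],(400,250))]))
"
```

```text
[ 0.42  0.6  -0.56  1.84  0.42  0.82  0.12]
wrist pink 824 [-0.062   0.0186] 0.06472317783952002 163.28638081283668
  lid [-62.   18.6] 34.05569839477539 163.30894128524585
  card 437 [-139.5   46.6] 147.05944161054063 161.51844307694705
scene pink 48 [-0.0623  0.0196] 0.06531442810972496 162.57147628375478
  lid [-64.   20.1] 35.86726379394531 162.55593622532194
  card 97 [-140.1   49.3] 148.5595814842179 160.6282877079661
top pink 52 [-0.0612  0.021 ] 0.06474856971018335 161.07470327567714
  lid [-61.9  21.4] 33.828102111816406 160.93703409237713
  card 44 [-139.8   49.7] 148.38846154174607 160.44634438998835
```

View pics/both.png

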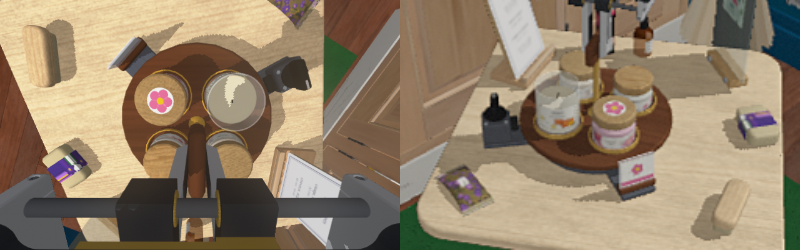

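The pink jar stands behind the card, about 1.5° short. I'll nudge it the rest of the way, hold, and hand in.

Emit:
jog_arm(
  increments=[
    [1,0,0,0,0,0,1.5],
    [1,0,0,0,0,0,0],
    [1,0,0,0,0,0,0],
    [1,0,0,0,0,0,0],
    [1,0,0,0,0,0,0],
  ],
)

```text
time: 11.8
position: [0.5477, -0.0601, 0.1752]
eef_rot: [1.674, 2.656, 0.001]
ft_force: [0.3, -2.0, 6.6]
opening: 0.0158
grip_force: 30.0
```

Emit:
jog_arm(
  increments=[
    [1,0,0,0,0,0,0],
    [1,0,0,0,0,0,0],
    [1,0,0,0,0,0,0],
    [1,0,0,0,0,0,0],
    [1,0,0,0,0,0,0],
  ],
)

```text
time: 12.3
position: [0.5477, -0.0601, 0.1751]
eef_rot: [1.674, 2.656, 0.001]
ft_force: [1.0, -0.9, 6.2]
opening: 0.0158
grip_force: 30.0
```

```bash
python3 -c "
from bear import *
import bear
bear.C=np.array([.5477,-.0601])
bear.bear('wrist'); s=r.sense(); print(s['grip_force'],s['opening'],s['ft_force'],s['dq'].round(3))
print(r.job_done())"
```

```text
wrist pink 823 [-0.0622  0.0209] 0.06559827211472223 161.42022866804464
  lid [-62.3  20.8] 34.10533905029297 161.50479737894466
  card 436 [-140.2   47.2] 147.94435597358967 161.38262078834097
30.009367167949677 0.015818304546186147 [ 0.8088441  -1.87559329  6.33014602] [-0.    -0.     0.001 -0.001  0.001 -0.001  0.   ]
the job is handed in; nothing more can be done
None
```

The job is handed in: brake off (knob turned about 1.5 rad), the pink jar within about 0.1° of the price card's bearing in the last wrist view, and the handle held still at 30 N; no verdict was returned.

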